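Switch off the film wrapper and tip out its insert plate

ROBOT

A 6-joint arm with a two-finger parallel gripper is mounted at the origin on the work surface. World frame = base frame: x ahead of the robot, y to its left, z up, the work surface at z = 0. Lengths are in mm, angles in degrees, forces in N, time in s.
With the tool pointing down it reaches from about 300 to 750 mm from the base axis. Payload 8.5 kg.
Tool frame: the origin (TCP) lies between the finger pads; the fingertips stand 8 mm ahead of it and the grasp point (between the pads) lies 11 mm behind it (nose_length is the distance from the TCP to the fingertips, in mm); z points along the fingers, y is the line along which they close (so a half turn about z gives the same grasp; the last joint's range is limited). The gripper opens to 85 mm and grips with 20 to 120 N. Pads are 22 mm wide; open, the fingers measure 114 mm over their backs; the gripper's body (76 mm by 85 mm) begins 54 mm behind the grasp point. The pads swing forward as they close: fully open they stand 13 mm farther back than shut.
Start: joints at [-12.336, 21.807, 74.336, -0, 83.858, -12.336], TCP at [549.982, 0.002, 239.322] pointing down, gripper open.
Joint ranges: [-178.18, 178.18], [-50.72, 133.34], [12.68, 142.11], [-81.47, 261.47], [9.98, 163.14], [-165.26, 165.26]. Speed limits (degrees/s): [136.94, 136.94, 180, 180, 180, 180].

INTERFACE

Orientations are given as a 3x3 rotation matrix whose columns are the frame's x, y, z axes.
In Python, from bench import move_pose, move_straight, goto_joints, open_jaws, grab, hold, solve_ik, get_image, camera_model, Unreachable, finish_job, read_t, read_qpos, read_qd, read_tau, read_tcp_pos, read_tool_rot, read_ft_force, read_moment, read_grip_width, read_gripper_force, nose_length gives the robot as it stands. Calls block until the motion is done:
- move_pose(position, orientation): joint-space move of the TCP to a pose.
- move_straight(position, frame=None, v=150, guard=None): straight line of the TCP; frame=None keeps the orientation; v is the mean speed in mm/s. With guard (N) it stops when the force on the tool has changed by that much, and returns True; else False.
- goto_joints(angles): joint-space move.
- open_jaws() and grab(grip_force=None): open the fingers fully, or close them until they stop; grip_force is the grip in N (None keeps the last).
- hold(seconds).
- solve_ik(position, orientation): joint angles nearest the present ones, or None.
- get_image(name): name is "scene" or "side" or "wrist"; returns the picture (420x560x3 uint8, red, green, blue); there is no depth.
- camera_model(name): a dict with "mtx" (3x3 intrinsics, pixels), "world_to_cam" (4x4, takes a point from world to camera coordinates). Camera axes: x right, y down, z forward; pixel columns grow to the right and rows downward; lengths in mm; the calibration is good to about 2 mm. A picture is of the moment at which its call begins: read the wrist's pose just before it. camera_model takes no time and is no camera call; for the wrist camera it gives the pose at the moment of the call.
A pose or a line that the arm cannot do raises Unreachable and nothing moves.
- finish_job(): hands the job in; it is judged then, once.
Readings, each from a call of its own:
- read_t(): time.
- read_qpos(): joint angles.
- read_qd(): joint speeds.
- read_tau(): joint torques, N m.
- read_tcp_pos(): TCP position.
- read_tool_rot(): TCP orientation.
- read_ft_force(): force on the tool from outside, world axes, zero at the start.
- read_moment(): the same for the moment, N m.
- read_grip_width(): finger opening in mm.
- read_gripper_force(): force on a finger pad.
Only numpy, scipy, OpenCV 4.12 (cv2) and the standard library are available. Lean on these libraries where they do the work, as an engineer would, in place of code of your own. Each camera call takes 0.05 s, during which the arm holds its last target. There are 200 camera calls.

TASK

First set the film wrapper's red forward-off-reverse toggle to its upright centre OFF position. Then press down the yellow-dotted end of the blue insert plate until it tips right up on its tilting nest floor and stays there, take it by its raised end and lay it gently (do not drop it) flat in the steel pan, dot side up, and let go. Leave the toggle off and do not disturb the sauce bottle, jar, meal box or spoon.

Things in the scene. Friction and masses are not known exactly. Their poses are not given: they have to be found in the camera images.
- wrapper: Fixed low bench unit, white with an aluminium deck, 240 (x) x 310 (y, from -150 to +160) x 60 mm high; origin on the table below its deck's reference point (deck at local z 60). A nest 126 (x) x 63 (y) mm is sunk in the deck, centred at local (0, -70); the toggle stands at local (0, 40); a clear film roll (top 126 mm above the table) lies along x at local y 120.
- toggle (a joint): Three-position toggle on the wrapper's deck: steel stem with red cap, stands upright at 0 = OFF; +0.55 leans to the wrapper's +x (forward), -0.55 to its -x (reverse). Rad. Stiff: about 1 N at the tip moves it, it stays wherever it is left, there is no click. It counts as off within 0.12 rad of upright. It starts leaning forward.
- toggle_pivot (a point): Point on the toggle's hinge axis (the axis runs along the wrapper's y), 70 mm above the table, 10 mm above the deck, fixed to the wrapper; its axes are the wrapper's. A black bezel 50 x 46 mm, 8 mm high surrounds it.
- toggle_tip (a point): Top end of the toggle, on its centre line, 50 mm from the pivot. The red cap is 12 mm in diameter and spans the last 18 mm; the stem is 9 mm.
- plate: Blue plastic insert plate, 120 (x) x 58 (y) x 10 mm, about 120 g; origin at the centre of its underside, z up out of the nest. It starts flush with the deck in the nest (gap 3 mm at the ends, 2.5 mm at the sides), so fingers cannot reach its edges. Yellow dot near its -x end, thin white line near its +x end, which is the end that rises.
- press_dot (a point): Centre of the yellow dot (14 mm) on the plate's top face, 45 mm from the plate's centre towards its -x end (15 mm from that end).
- lift_end (a point): Point inside the plate, mid-thickness (5 mm below the top), on its centre line 14 mm from its +x end: a place to grip it across its 58 mm width once it has risen.
- rocker (a joint): Tilt of the nest's steel floor on which the plate rests, rad: 0 level, 0.36 fully tipped (stop). Hinge along the wrapper's y at wrapper-local x -15, z 48 (15 mm from the plate's centre towards the dot). Pressing the dot down takes about 5 to 7 N and it sinks about 12 mm; the +x end rises about 25 mm above the deck. The hinge is stiff: it stays at the tilt where it is left, with the plate on it. Properly tipped is over 0.28.
- pan: Loose steel pan, outer 280 (x) x 200 (y) x 30 mm high, walls and floor 4 mm; origin at the centre of its underside.
- pan_in (a point): Centre of the pan's inner floor, 4 mm above the table; axes of the pan.
- sauce: Amber sauce bottle with red cap, 60 mm diameter, 160 mm high; origin at centre of its base. Bystander.
- jar: Glass jar with green lid, 64 mm diameter, 75 mm high; origin at centre of its base. Bystander.
- mealbox: Closed white meal box, 126 x 126 x 58 mm; origin at centre of its underside. Bystander.
- spoon: Steel serving spoon with a wooden handle, 200 mm long, lying along its x axis, handle to -x; origin on the table near its middle. Bystander.
Not all that is in view belongs to the job. There is more than one size of the plate; the one meant has the size given above.

How it is judged (in metres and radians):
On the way, in this order (a step that is already met when the one before it is completed fails the run):
1. the toggle stands in its centre off position (within 0.12 rad of upright) (value of joint toggle between -0.12 and 0.12 rad), for 0.3 s.
2. with the toggle off, the plate is tipped up on the nest floor by pressing its dotted end (rocker over 0.28 rad) (all of step 1 and value of joint rocker above 0.28 rad and angle between plate's own z axis and vertical above 0.22 rad and distance between plate and wrapper below 0.12 m), for 0.3 s.
At the end, for the whole second after the job is handed in: The plate lies flat (within 0.1 rad), dot side up, at rest and released on the pan's floor (underside within 6 mm of it), inside the pan, and the toggle is within 0.12 rad of its upright off position (all of step 1 and z of plate in the frame of pan_in between -0.005 and 0.006 m and x of plate in the frame of pan_in between -0.11 and 0.11 m and y of plate in the frame of pan_in between -0.08 and 0.08 m and angle between each of plate, pan's own z axis and vertical below 0.1 rad and linear speed of plate below 0.02 m/s); the robot touches nothing.
It fails at once if the plate is dropped or thrown into the pan (faster than 0.6 m/s within 50 mm of its floor) (z of plate in the frame of pan_in below 0.05 m and horizontal distance between plate and pan_in below 0.12 m and linear speed of plate above 0.6 m/s).
It fails at once if a bystander (sauce bottle, jar, meal box or spoon) is moved more than 30 mm (distance of any of sauce, jar, mealbox, spoon from where it was at the start of the episode above 0.03 m).
It also fails if it takes over 67 s, if anything falls off the work surface, if the arm or the gripper's body presses on something with over 40 N, if the wrist force passes 120 N, or if a joint passes its speed limit or range.

## Working session

There is one attempt and no reset: what is moved stays moved. The work goes in short steps, each a Python script; the robot and the scene stay as the last script left them, time stands still between calls to the robot, and variables do not carry over. Pictures are saved under pics/ and viewed, at most 10 in all, crops included, and the job is handed in when it is done.

```bash
mkdir -p pics; ls; python3 - <<'E'
from bench import *
import cv2,numpy as np
a=get_image("scene");b=get_image("side")
cv2.imwrite("pics/scene.png",a[:,:,::-1]);cv2.imwrite("pics/side.png",b[:,:,::-1])
for n in("scene","side"):
    c=camera_model(n);print(np.round(c["mtx"],1).tolist(),np.round(c["world_to_cam"],3).tolist())
print(read_t(),nose_length if not callable(nose_length) else nose_length())
E
```

```text
pics
[[545.0, 0.0, 271.6], [0.0, 545.0, 212.4], [0.0, 0.0, 1.0]] [[0.63, 0.777, -0.008, -361.68], [0.665, -0.544, -0.511, -357.623], [-0.401, 0.316, -0.86, 2180.041], [0.0, 0.0, 0.0, 1.0]]
[[402.9, 0.0, 277.3], [0.0, 402.9, 204.7], [0.0, 0.0, 1.0]] [[-0.965, -0.261, 0.013, 559.218], [-0.204, 0.722, -0.661, 193.341], [0.163, -0.641, -0.75, 1371.335], [0.0, 0.0, 0.0, 1.0]]
0.1 8.0
```

View pics/scene.png

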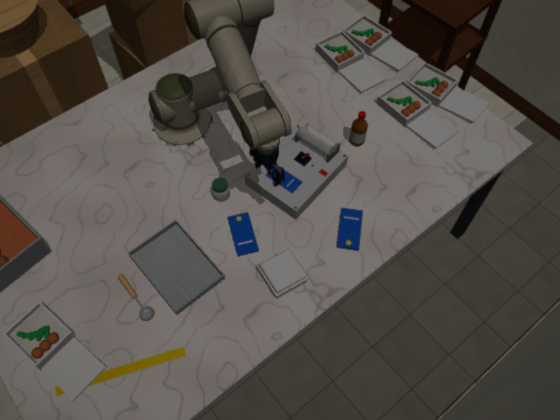

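View pics/side.png

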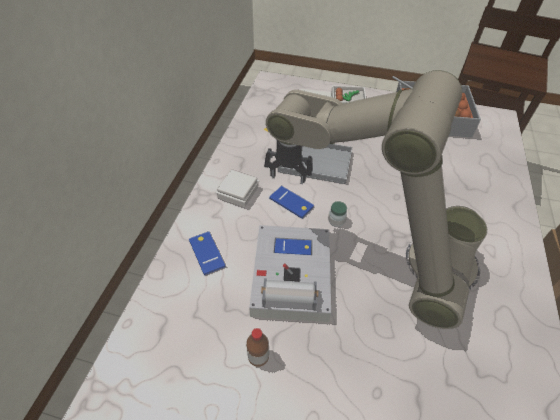

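The scene view shows the wrapper at about (298,172) and the pan at (176,266). The side view shows the nest plate at (293,247) with its dot to the right, and the toggle at about (288,268). The loose blue plates are decoys. Next I'll cast rays to get positions.

```bash
cat > h.py <<'E'
from bench import *
import cv2,numpy as np
def ray(cm,px):
    K=cm["mtx"];T=cm["world_to_cam"];R=T[:3,:3];o=-R.T@T[:3,3]
    d=R.T@np.linalg.solve(K,[px[0],px[1],1.]);return o,d
def onz(cm,px,z):
    o,d=ray(cm,px);return (o+d*(z-o[2])/d[2])
def proj(cm,p):
    q=cm["world_to_cam"]@np.append(p,1.);q=cm["mtx"]@q[:3];return q[:2]/q[2]
def blobs(im,lo,hi,amin):
    m=cv2.inRange(cv2.cvtColor(im,cv2.COLOR_RGB2HSV),lo,hi)
    cs,_=cv2.findContours(m,cv2.RETR_EXTERNAL,cv2.CHAIN_APPROX_NONE)
    return sorted([c for c in cs if cv2.contourArea(c)>=amin],key=cv2.contourArea,reverse=True)
def down(deg):  # tool down, tool y axis at angle deg in world xy
    a=np.radians(deg);y=np.array([np.cos(a),np.sin(a),0]);z=np.array([0,0,-1.])
    return np.c_[np.cross(y,z),y,z]
E
python3 - <<'E'
from h import *
np.set_printoptions(precision=1,suppress=True)
for n in("scene","side"):
    im=cv2.imread(f"pics/{n}.png")[:,:,::-1].copy();cm=camera_model(n)
    for nm,lo,hi,z in(("blue",(100,150,50),(130,255,255),60),("yellow",(20,120,90),(35,255,255),60),("red",(0,180,80),(6,255,255),60)):
        for c in blobs(im,lo,hi,3):
            r=cv2.minAreaRect(c);print(n,nm,np.array(r[0]),np.array(r[1]),onz(cm,r[0],z),onz(cm,r[0],5)[:2])
cm=camera_model("scene")
for p in((176,223),(224,273),(178,311),(129,259)):print("pan",onz(cm,p,30))
cm=camera_model("side")
for p in((288,143),(352,154),(348,181),(280,174)):print("pan side",onz(cm,p,30))
print(solve_ik([300,-300,300],down(0)))
E
```

```text
scene blue [349.7 228.5] [21.6 39.3] [798.9 161.8  60. ] [780.6 187.7]
scene blue [242.6 233.4] [39.6 21.2] [ 582.6 -132.8   60. ] [ 557.  -116.9]
scene blue [288.8 181.8] [20.  13.9] [520.3 124.1  60. ] [492.6 148.7]
scene blue [269.5 176. ] [6.4 2.1] [456.6  86.5  60. ] [426.7 109.8]
scene blue [272. 170.] [2. 4.] [441.8 110.2  60. ] [411.4 134.3]
scene yellow [135.9 365.7] [  9.4 101.1] [ 737.5 -652.3   60. ] [ 717.1 -654. ]
scene yellow [ 59.  390.1] [9.1 7.4] [ 656.5 -864.7   60. ] [ 633.4 -873.5]
scene yellow [348.  242.5] [3. 4.] [834.5 120.6  60. ] [817.4 145. ]
scene yellow [238.5 218.5] [3. 3.] [ 527.1 -108.    60. ] [499.7 -91.3]
scene red [361.5 114. ] [4. 5.] [456.  546.5  60. ] [426.2 585.4]
scene red [322.9 172.1] [6.1 3.1] [566.3 247.4  60. ] [540.1 276.1]
side yellow [200.5 238. ] [2. 3.] [801.1 168.2  60. ] [823.6 132. ]
pan [ 387.9 -279.6   30. ]
pan [ 648.3 -263.    30. ]
pan [ 662.  -456.1   30. ]
pan [ 403.8 -480.9   30. ]
pan side [ 646.7 -423.5   30. ]
pan side [ 372.1 -428.8   30. ]
pan side [ 364.6 -265.9   30. ]
pan side [ 631.  -230.7   30. ]
[-61.1   6.5  85.4  -0.   88.1 -61.1]
```

Pan centre comes out near (522,-370) and the nest plate near (500,115) on the deck. I'll look at the wrapper from above.

```bash
python3 - <<'E'
from h import *
np.set_printoptions(precision=2,suppress=True)
print(read_tool_rot())
move_pose([470,150,380],read_tool_rot())
im=get_image("wrist");cm=camera_model("wrist");cv2.imwrite("pics/w1.png",im[:,:,::-1])
np.savez("w1.npz",**{k:cm[k] for k in("mtx","world_to_cam")})
o,d=ray(cm,(280,210));print(o,d,read_t())
b=get_image("side");cv2.imwrite("pics/side2.png",b[:,:,::-1]);b=get_image("scene");cv2.imwrite("pics/scene2.png",b[:,:,::-1])
E
```

```text
[[-0.  1. -0.]
 [ 1.  0.  0.]
 [ 0. -0. -1.]]
[470.1  215.26 513.44] [ 0.   -0.26 -0.97] 1.0333
```

View pics/w1.png

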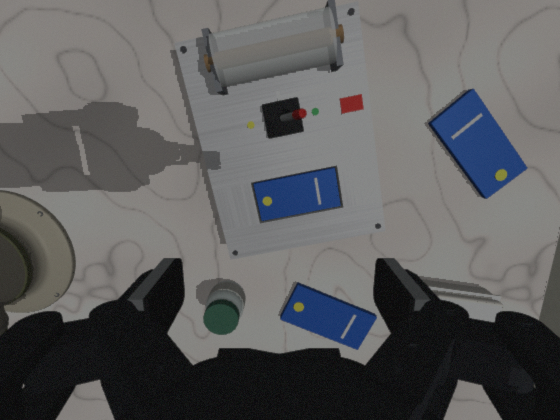

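The wrist view shows the nest plate at about (298,194), its dot at (267,201), its line at (319,190), and the red cap at (301,113) above the bezel at (283,117). The jar is at (222,315).

```bash
python3 - <<'E'
from h import *
np.set_printoptions(precision=1,suppress=True)
im=cv2.imread("pics/w1.png")[:,:,::-1].copy();cm=dict(np.load("w1.npz"))
for c in blobs(im,(100,130,50),(130,255,255),500):
    r=cv2.minAreaRect(c)
    P=np.array([onz(cm,p,60)[:2] for p in cv2.boxPoints(r)]);Q=np.array([onz(cm,p,10)[:2] for p in cv2.boxPoints(r)])
    print("blue",r[0],"z60 c",P.mean(0),"sides",[np.linalg.norm(P[i]-P[i-1]) for i in(1,2)],"z10",Q.mean(0),[np.linalg.norm(Q[i]-Q[i-1]) for i in(1,2)]);
    if r[0][1]>180 and r[0][1]<210:print(P)
for c in blobs(im,(20,120,90),(35,255,255),10):
    r=cv2.minAreaRect(c);print("yel",r[0],r[1],onz(cm,r[0],60))
for c in blobs(im,(0,150,80),(8,255,255),20):
    r=cv2.minAreaRect(c);print("red",r[0],r[1],onz(cm,r[0],60),onz(cm,r[0],105))
m=cv2.inRange(im,(0,0,0),(45,45,45))
cs,_=cv2.findContours(m,cv2.RETR_EXTERNAL,cv2.CHAIN_APPROX_NONE)
for c in cs:
    r=cv2.minAreaRect(c)
    if 300<cv2.contourArea(c)<4000:
        P=np.array([onz(cm,p,68)[:2] for p in cv2.boxPoints(r)]);print("blk",r[0],r[1],P.mean(0),P.tolist())
for p in((183,48),(351,12),(378,226),(235,253)):print("screw",onz(cm,p,60))
print("jar",onz(cm,(222,318),75))
# pan & toggle from static cams
for n in("scene2","side2"):
    im=cv2.imread(f"pics/{n}.png")[:,:,::-1].copy();cm=camera_model(n[:-1])
    for c in blobs(im,(0,150,70),(8,255,255),3):
        r=cv2.minAreaRect(c);print(n,"red",r[0],r[1],onz(cm,r[0],105))
    for c in blobs(im,(100,130,50),(130,255,255),100):
        r=cv2.minAreaRect(c);print(n,"blue",r[0],r[1],onz(cm,r[0],60))
    cv2.imwrite(f"pics/{n}_pan.png",cv2.resize((im[205:330,110:240] if n=="scene2" else im[60:200,250:400])[:,:,::-1],None,fx=4,fy=4,interpolation=cv2.INTER_CUBIC))
E
```

```text
blue (478.4524230957031, 143.03469848632812) z60 c [748.8 188.8] sides [np.float64(68.43838321526187), np.float64(144.04066226044066)] z10 [779.6 185.9] [np.float64(75.9850172318207), np.float64(159.9238861256696)]
blue (328.0, 316.5) z60 c [549.2 -86.6] sides [np.float64(70.69081983714418), np.float64(146.12920566602466)] z10 [ 557.9 -119.9] [np.float64(78.48582785133807), np.float64(162.24273118317973)]
blue (297.1498107910156, 193.7788848876953) z60 c [495.  117.9] sides [np.float64(119.00889721716524), np.float64(58.01938069959639)] z10 [497.7 107.1] [np.float64(132.13189267407645), np.float64(64.41712143274711)]
[[430.8 135.2]
 [547.6 157.8]
 [561.  101.3]
 [440.5  77.2]]
yel (500.5, 174.5) (9.0, 11.0) [786.4 146.5  60. ]
yel (298.5, 306.5) (7.0, 9.0) [500.1 -67.3  60. ]
yel (267.0, 200.5) (7.0, 8.0) [451.1 108.3  60. ]
yel (250.5, 124.5) (5.0, 5.0) [429.5 216.2  60. ]
red (351.17303466796875, 103.36538696289062) (13.728127479553223, 21.376657485961914) [566.8 243.7  60. ] [557.2 240.9 105. ]
red (302.0, 113.0) (8.0, 6.0) [500.3 231.3  60. ] [497.3 229.7 105. ]
blk (20.087659835
[... 922 characters left out ...]
.54232788085938, 233.4884490966797) (40.34466552734375, 21.3125057220459) [ 582.7 -133.1   60. ]
scene2 blue (283.576904296875, 178.3845977783203) (32.44995880126953, 13.867505073547363) [496.9 119.3  60. ]
side2 red (256.10003662109375, 333.2000427246094) (7.602630138397217, 8.049844741821289) [517.1 454.2 105. ]
side2 red (260.5, 272.5) (3.0, 7.0) [560.3 269.1 105. ]
side2 blue (206.26394653320312, 252.10328674316406) (37.27614974975586, 21.93051528930664) [761.3 216.2  60. ]
side2 blue (291.4157409667969, 201.1348419189453) (40.06792449951172, 15.899969100952148) [547.5 -76.   60. ]
side2 blue (292.7607421875, 246.32879638671875) (35.36848831176758, 13.411332130432129) [495.3 117.8  60. ]
```

Plate: centre (495,118), 119 x 58 mm, yaw about 11°, which matches the size given. The bezel at (473,225) agrees with the nest-to-toggle offset, and the cap agrees with a 0.55 lean. I'll centre the toggle by closing the jaws across it along the wrapper's x.

```bash
cat >> h.py <<'E'
yaw=np.radians(11.1);ux=np.array([np.cos(yaw),np.sin(yaw),0]);uy=np.array([-np.sin(yaw),np.cos(yaw),0]);ez=np.array([0,0,1.])
PC=np.array([495.,118.,0])           # plate centre (nest centre) on the table plane
W=PC+70*uy                           # wrapper origin
loc=lambda x,y,z:W+x*ux+y*uy+z*ez
E
python3 - <<'E'
from h import *
np.set_printoptions(precision=2,suppress=True)
R=down(11.1)
move_pose(loc(0,40,200),R)
print(move_straight(loc(0,40,100),guard=12,v=80))
grab(20);print("w",read_grip_width(),read_ft_force(),read_tcp_pos(),loc(0,40,100));open_jaws()
move_straight(loc(0,40,200))
move_pose([470,150,340],down(0))
im=get_image("wrist");cm=camera_model("wrist");cv2.imwrite("pics/w2.png",im[:,:,::-1])
for z,c in(((120,(0,150,80))),):
    for b in blobs(im,c,(8,255,255),20):
        r=cv2.minAreaRect(b);print(r[0],r[1],onz(cm,r[0],118))
for b in blobs(im,(20,120,90),(35,255,255),10):
    r=cv2.minAreaRect(b);print("yel",r[0],onz(cm,r[0],60))
print("expect tip",loc(0,40,120),proj(cm,loc(0,40,120)),"dot",loc(-45,-70,60),read_t())
E
```

```text
False
w 10.803538485977077 [2.01 0.05 2.57] [473.97 225.95 100.15] [473.82 225.94 100.  ]
(358.59613037109375, 101.98077392578125) (15.493173599243164, 23.92616844177246) [552.56 240.38 118.  ]
(283.5, 117.0) (10.0, 9.0) [473.   225.02 118.  ]
yel (519.0000610351562, 179.5) [782.57 148.14  60.  ]
yel (299.7500305175781, 320.2500305175781) [499.3 -63.6  60. ]
yel (266.0, 208.0) [450.68 108.83  60.  ]
yel (248.0, 125.0) [429.02 216.71  60.  ]
expect tip [473.82 225.94 120.  ] [284.3  116.06] dot [450.84 109.34  60.  ] 6.2583
```

View pics/w2.png

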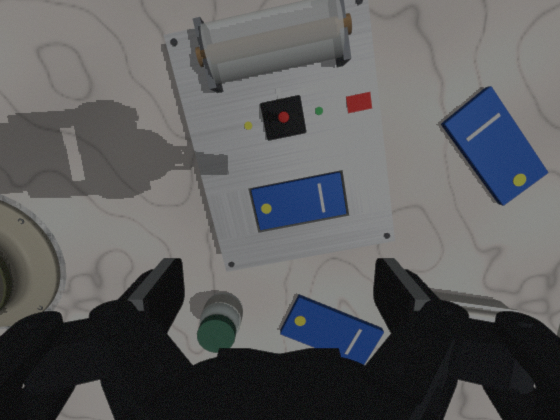

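The cap now stands over the bezel centre, (283,117) against an expected (284,116), so the toggle is off. Next I'll press the dot with closed fingers.

```bash
python3 - <<'E'
from h import *
np.set_printoptions(precision=2,suppress=True)
R=down(11.1-90)
print(solve_ik(loc(-45,-70,140),R))
move_pose(loc(-46,-70,140),R); grab(20)
move_straight(loc(-46,-70,75),v=80); hold(.2)
g=move_straight(loc(-47,-70,54),v=12,guard=25);p=read_tcp_pos();print(g,p,"depth of tips",p[2]-8-60,read_ft_force())
hold(.2)
move_straight(loc(-46,-70,140),v=80)
open_jaws()
move_pose(loc(-60,-70,340),R)
im=get_image("wrist");cm=camera_model("wrist");cv2.imwrite("pics/w3.png",im[:,:,::-1])
for n in("side","scene"):cv2.imwrite(f"pics/{n}3.png",get_image(n)[:,:,::-1])
for t in(0,.36):
    c,s=np.cos(t),np.sin(t);pt=lambda X,Z:loc(-15+X*c-Z*s,-70,48+X*s+Z*c)
    print(t,"dot px",proj(cm,pt(-30,12)),"end px",proj(cm,pt(75,12)),"line end side",proj(camera_model("side"),pt(75,12)))
for b in blobs(im,(100,130,50),(130,255,255),500):
    r=cv2.boundingRect(b);print("blue",r)
for b in blobs(im,(20,120,90),(35,255,255),10): print("yel",cv2.minAreaRect(b)[0])
for b in blobs(im,(0,150,80),(8,255,255),20):r=cv2.minAreaRect(b);print("red",r[0],onz(cm,r[0],118))
print(read_t(),loc(0,40,118))
E
```

```text
[-1.04 19.49 96.64 -0.   63.88 77.86]
True [447.03 108.59  58.04] depth of tips -9.957644765531796 [-3.6  -1.77 12.97]
0 dot px [279.13 163.86] end px [279.17  76.9 ] line end side [274.74 245.23]
0.36 dot px [279.11 164.56] end px [279.2   82.19] line end side [277.57 240.8 ]
blue (397, 50, 118, 127)
blue (255, 81, 50, 94)
yel (426.5, 152.0)
yel (280.0000305175781, 165.0)
yel (195.0, 165.0)
red (186.30709838867188, 45.79949188232422) [556.95 226.51 118.  ]
red (178.5, 129.5) [473.15 225.15 118.  ]
13.825 [473.82 225.94 118.  ]
```

View pics/w3.png

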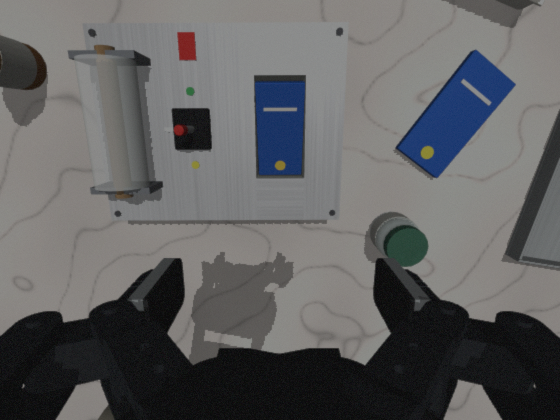

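The plate's raised end edge is at row 81, against a predicted 82 for full tilt and 77 for level. The press depth also fits 0.36 rad, and the toggle at (178,129) is still centred. Now I'll grip square to the tilted plate and take a look.

```bash
python3 - <<'E'
from h import *
np.set_printoptions(precision=2,suppress=True)
t=.36;c,s=np.cos(t),np.sin(t)
x=c*ux+s*ez;z=s*ux-c*ez;R=np.c_[x,-uy,z]
mid=loc(-15+61*c-7*s,-70,48+61*s+7*c)
print(mid,solve_ik(mid+6*z,R),np.linalg.det(R))
move_pose(mid-80*z,R)
print(move_straight(mid+6*z,v=70,guard=12))
f0=read_ft_force();grab(60);hold(.2)
print("w",read_grip_width(),read_gripper_force(),f0,read_ft_force(),read_tcp_pos(),mid+6*z)
move_straight(read_tcp_pos()+[0,0,30],v=60)
hold(.2);print("w",read_grip_width(),read_ft_force())
cv2.imwrite("pics/w4.png",get_image("wrist")[:,:,::-1])
move_straight(read_tcp_pos()+[0,0,120],v=120)
print(read_t())
E
```

```text
[533.88 125.63  76.04] [ -1.07  27.12 102.84   8.51  30.12  71.21] 0.9999999999999997
False
w 56.89399673624529 66.23097896575928 [ 0.13 -0.41  0.78] [-1.29 -0.69  4.36] [536.04 126.05  70.66] [535.96 126.04  70.42]
w 56.39656829782351 [-0.45  0.46 -1.32]
18.7167
```

View pics/w4.png

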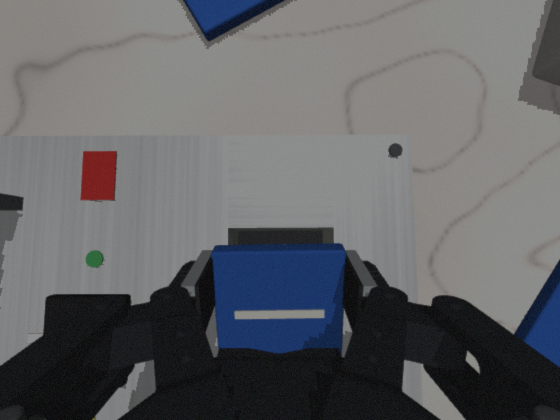

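The plate is held square at 57 mm with its line up, and it has lifted clear of the nest. Next: carry it level towards the pan and measure the pan with the wrist camera.

```bash
python3 - <<'E'
from h import *
np.set_printoptions(precision=2,suppress=True)
R=down(-88.)
p=[400,-365,330]
print(solve_ik(p,R))
move_pose([480,-120,300],R);move_pose(p,R);hold(.2)
im=get_image("wrist");cm=camera_model("wrist");cv2.imwrite("pics/w5.png",im[:,:,::-1])
np.savez("w5.npz",**{k:cm[k] for k in("mtx","world_to_cam")})
cv2.imwrite("pics/scene5.png",get_image("scene")[:,:,::-1])
for q in((380,-270,30),(660,-270,30),(660,-460,30),(380,-460,30)):print(proj(cm,q))
print(read_grip_width(),read_t())
E
```

```text
[-54.91  18.24  64.96  -0.    96.8   33.09]
[210.76 185.99]
[206.2  -51.02]
[368.9 -44. ]
[346.77 190.87]
56.10184155531096 21.0583
```

View pics/w5.png

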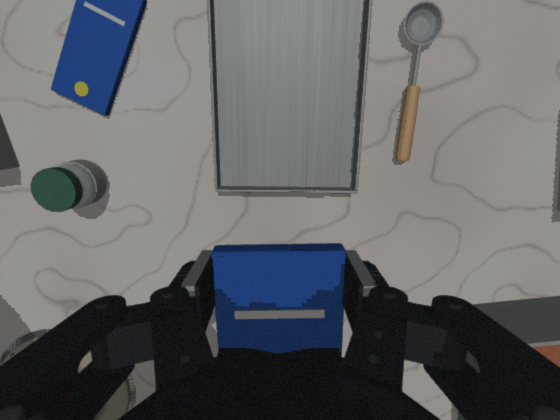

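The pan's near rim corners are at (216,189) and (358,190), and its side edges leave the top of the image at (210,0) and (369,0). The spoon is to the right, with its nearest part at about (403,160).

```bash
python3 - <<'E'
from h import *
np.set_printoptions(precision=1,suppress=True)
cm=dict(np.load("w5.npz"))
A,B,C,D=[onz(cm,p,30) for p in((215.5,190),(358,191),(210,0),(369,0))]
print(A,B,C,D,"width",np.linalg.norm(A-B))
for u,v in((A,C),(B,D)):print(np.degrees(np.arctan2(*(v-u)[1::-1])))
e=A-B;print("from short edge",np.degrees(np.arctan2(-e[0],e[1])))
E
```

```text
[ 374.5 -276.5   30. ] [ 380.4 -475.7   30. ] [ 607.9 -273.4   30. ] [ 614.9 -465.1   30. ] width 199.28346293889345
0.7652912078431253
2.5865392324804968
from short edge 1.6797056620792137
```

Measured width is 199 mm against a true 200, yaw about 1.7°, and centre about (517,-372). Now a guarded lowering.

```bash
python3 - <<'E'
from h import *
np.set_printoptions(precision=2,suppress=True)
R=down(-88.3);a=np.radians(1.7)
q=np.array([517.4,-372,0])+46*np.array([np.cos(a),np.sin(a),0])
move_pose(q+[0,0,150],R)
move_straight(q+[0,0,32],v=80);hold(.3);f0=read_ft_force()
g=move_straight(q+[0,0,2],v=12,guard=5);p=read_tcp_pos()
hold(.2);print(g,p,f0,read_ft_force(),read_moment())
cv2.imwrite("pics/w6.png",get_image("wrist")[:,:,::-1])
b=get_image("side");cv2.imwrite("pics/side6.png",cv2.resize(b[110:210,230:380,::-1],None,fx=4,fy=4))
print(read_grip_width(),read_t())
E
```

```text
True [ 563.38 -370.65    7.93] [-0.41  0.48 -2.03] [-1.2  -0.37  5.07] [0.04 0.   0.01]
56.49483008121519 26.025
```

Contact came at TCP z 7.9, so the plate is at most about 5 mm above the floor. I'll release it and retreat.

```bash
python3 - <<'E'
from h import *
np.set_printoptions(precision=2,suppress=True)
open_jaws();hold(.3)
p=read_tcp_pos();move_straight(p+[0,0,100],v=60)
move_pose([400,-365,330],down(-88.3));hold(.3)
im=get_image("wrist");cm=camera_model("wrist");A=im[:,:,::-1]
move_pose([470,150,380],down(0));hold(.2)
im2=get_image("wrist");cm2=camera_model("wrist")
cv2.imwrite("pics/w7.png",cv2.resize(np.hstack([A,im2[:,:,::-1]]),(800,300)))
for b in blobs(im2,(0,150,80),(8,255,255),20):r=cv2.minAreaRect(b);print("red",r[0],onz(cm2,r[0],118))
for b in blobs(im,(100,130,50),(130,255,255),500):
    P=np.array([onz(cm,p,14)[:2] for p in cv2.boxPoints(cv2.minAreaRect(b))]);print("blue",P.mean(0),np.linalg.norm(P[1]-P[0]),np.linalg.norm(P[2]-P[1]))
print(loc(0,40,118),read_t(),read_ft_force())
E
```

```text
red (350.09552001953125, 103.74718475341797) [554.35 240.2  118.  ]
red (282.0, 117.0) [473.39 225.16 118.  ]
blue [ 550.9  -117.65] 151.92050230667942 75.42470940723649
blue [ 516.31 -371.51] 55.12965925178491 118.19114080094943
[473.82 225.94 118.  ] 32.1167 [-0.41 -0.2  -0.43]
```

View pics/w7.png

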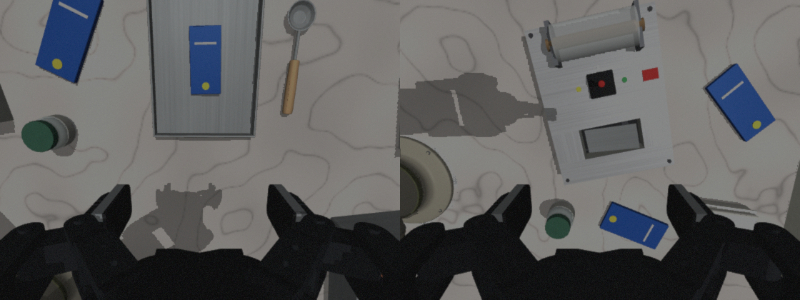

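The left half shows the plate dot side up at (205,60), centred in the pan at (516,-371.5), and its measured size fits a flat plate on the floor. The right half shows the toggle cap centred on the bezel at (601,84), the nest empty and the jar in place.

```bash
python3 -c "
from bench import *
print(finish_job(),read_t())"
```

```text
the job is handed in; nothing more can be done
the job is handed in; nothing more can be done
```

The job is handed in, with no verdict returned: the last pictures, at 32 s of the 67 s limit, show the toggle upright at OFF and the plate released flat in the pan, dot side up.

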